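# Hold a set-screw collar on the flat of a dish-garden stand

## Robot

A 6-joint arm with a two-finger parallel gripper is mounted at the origin on the work surface. World frame = base frame: x ahead of the robot, y to its left, z up, the work surface at z = 0. Lengths are in m, angles in degrees, forces in N, time in s.
With the tool pointing down it reaches from about 0.25 to 0.725 m from the base axis. Payload 9.7 kg.
Tool frame: the origin (TCP) lies on the centre line of the jaws, within the pads' length; the fingertips stand bot.nose_length ahead of it and the grasp point (between the pads) lies 11 mm behind it (bot.nose_length is the distance from the TCP to the fingertips, in m); z points along the fingers, y is the line along which they close (so a half turn about z gives the same grasp; the last joint's range is limited). The gripper opens to 85 mm and grips with 20 to 120 N. Pads are 22 mm wide; open, the fingers measure 114 mm over their backs; the gripper's body (76 mm by 85 mm) begins 54 mm behind the grasp point. The pads swing forward as they close: fully open they stand 13 mm farther back than shut.
Start: joints at [73.912, 4.979, 10.078, 95.1, 0, 90], TCP at [0.152, 0.528, 0.239] pointing down, gripper open.
Joint ranges: [-179.16, 179.16], [-48.56, 103.87], [-65.8, 70.77], [-126.05, 130.52], [-82.76, 87.17], [-180, 180]. Speed limits (degrees/s): [127.2, 127.2, 147.25, 180, 180, 180].

## Interface

Orientations are given as [roll, pitch, yaw] about the fixed x, y, z axes, in that order (R = Rz(yaw) Ry(pitch) Rx(roll)).
In Python, from workcell import bot gives the robot as it stands. The module is installed in compiled form; this text tells all that it offers.
- The arm moves only by the shell command python3 -m inch 'ROWS' [OPENING] [FORCE]. ROWS is JSON, a list of rows, each a list of 4 numbers: the shift along the world's x, y, z in cm, then the turn about the world's z in degrees. A call has exactly 8 rows; each row is the pose to reach, as a shift and turn from the pose commanded when the call began; what a row does not reach only later rows make up. A row lasts 1/8 s, in which the tool goes at most 62.5 mm and 10.7 degrees, less where a joint would pass 70% of its speed; a pose out of reach is approached as far as the arm can. A call with a gripper value outside its range is refused whole. OPENING is the finger opening in cm, from 0 to 8.54, set as the call begins (- or left out, the last holds). The fingers move at their own pace and stop on an object; FORCE is the grip in N (left out, the last holds). Time passes only in rows, so rows that repeat a pose let the fingers close, or fill a call up. It gives the time, the measured TCP pose, the force, the opening and the grip force at its end, in the units of the state.
- bot.get_obs(): the state, without advancing time (a new reading comes with each control period).
- bot.camera(name): name is "side" or "top" or "wrist"; returns a dict with "img" (420x560x3 uint8, red, green, blue), "fovy" (degrees; the focal length in pixels is half the picture's height over the tangent of half this angle, whatever the lens; pixels are square), "cx", "cy" (the principal point, pixels), "dist" ([k1, k2, p1, p2, k3] as OpenCV has them; the pictures are not rectified), "R" (3x3) and "t" (3): a world point X has camera coordinates R X + t; the wrist camera has in their place "mount" (4x4, takes a point from camera to tool coordinates, whose origin is the TCP and whose axes are the flange's). Camera axes: x right, y down, z forward; pixel columns grow to the right and rows downward; lengths in m; the calibration is good to about 2 mm. A picture is of the moment at which its call begins: read the wrist's pose just before it. There is no depth.
- bot.job_done(): hands the job in; it is judged then, once.
Trained networks look in a picture, given as the dict that the camera call returned (one of the last four; its "shot" number tells which), for a name from the list of things; names that differ only in an ending like _2 or _b are one class to them, and where a whole thing is asked for, a point or a joint stands for the part that bears it (a point fixed in the world has none). Each returns a list of dicts, best first, with "score" (0 to 1); they miss things now and then, are a little off and sometimes report something else, mostly with a low value. They report only what shows in the picture. A call takes as long as a camera call. They do not tell look-alikes from the thing itself.
- bot.find_in(thing, picture): "point" ([column, row] in pixels, amid what is visible of it).
- bot.landmark_of(thing, picture): "point" ([column, row] in pixels: a listed point, or the origin of a listed thing).
The state is a dict: "time": time; "q": joint angles; "qd": joint speeds; "joint_efforts": joint torques, N m; "ee_pos": TCP position; "tcp_rot": TCP orientation; "wrist_force": force on the tool from outside, world axes, zero at the start; "torque": the same for the moment, N m; "opening": finger opening in m; "grasp_force": force on a finger pad.
Only numpy, scipy, OpenCV 4.12 (cv2) and the standard library are available. Lean on these libraries where they do the work, as an engineer would, in place of code of your own. Each camera call takes 0.05 s, during which the arm holds its last target. There are 200 camera calls.

## Task

The revolving stand for our dish garden needs its collar. First turn the bare spindle with your fingers until its flat squarely faces the blue hex-key guide; then slip the aluminium collar over the spindle with its red-headed set screw over the flat, and push it down until the brass spring washer is fully squashed. Finish while still holding the collar down like that, so that I can tighten the screw; leave everything else on the table where it is.

Things in the scene. Friction and masses are not known exactly. Their poses are not given: they have to be found in the camera images.
- stand: Grey stand, fixed to the table; origin on the table under the spindle axis, z up. Foot plate 12 mm thick, reaching 80 mm to -x, 130 mm to +x and 65 mm to either side of the axis. Dark bearing round the spindle: 48 mm across (60 mm at its foot), top 28 mm above the table. A red line on the plate runs from the spindle along +x to the blue hex-key guide.
- key_guide (a point): Mouth of the blue hex-key guide: centre of its face nearest the spindle, 91 mm from the spindle axis along the stand's +x, 45 mm above the table. Axes are the stand's. The block measures 26 mm (x) by 40 mm (y), top 56 mm above the table; its hex key sticks out 11 mm towards the spindle.
- spindle (a joint): Turn of the steel spindle in its bearing, rad, counter-clockwise from above positive; 0 when the flat faces the guide (the stand's +x). Stops at +-3.1. It turns with friction of 0.06 N m and stays where it is left.
- spindle_top (a point): Centre of the upright steel spindle's top end, on its axis, 84 mm above the table; its axes turn with the spindle, +x is the way the flat faces. Spindle 20 mm in diameter, the top 3 mm chamfered by 2 mm.
- flat (a point): Middle of the spindle's one milled flat (painted orange), 64 mm above the table; +x points out of it. The flat runs from 44 to 84 mm above the table, 5.5 mm from the axis: the spindle measures 15.5 mm across it, 20 mm the other way, so fingers closed squarely on the flat read 15.5 mm and their middle lies 2.25 mm off the axis, away from the flat.
- washer (a joint): How far the brass spring washer round the spindle is pushed down, m: 0 free, 0.008 fully squashed (stop). The spring pushes up with 3 N at 0, rising to 7 N at the stop, and lifts the collar again if let go.
- washer_top (a point): Centre of the washer's upper face, on the spindle axis: 42 mm above the table when free, 34 mm fully squashed. Washer 38 mm across.
- collar: Loose aluminium ring, about 110 g, lying flat on the table: outer diameter 44 mm, bore 23 mm, height 22 mm. Origin at the centre of its underside, z up along the bore, +x towards its set screw. The screw's brass tip (6 mm thick) sticks into the bore to 7 mm from the axis, 11 mm above the underside: the collar goes down the spindle only with the screw over the flat.
- collar_screw (a point): Outer end of the collar's red screw head (9 mm diameter), 28 mm from the collar's axis on its +x side and 11 mm above its underside. Axes are the collar's.
- spare_ring: Bystander: dark steel ring without screw, 40 mm across, 12 mm high; origin at the centre of its underside.
- stone_grey: Bystander: grey stone, about 85 x 60 x 40 mm; origin under its centre.
- stone_white: Bystander: whitish stone, about 70 x 55 x 45 mm; origin under its centre.
- stone_dark: Bystander: dark stone, about 60 x 50 x 40 mm; origin under its centre.
- clay_pot: Bystander: small terracotta pot, 86 mm across, 72 mm high; origin at the centre of its underside.
- screwdriver: Bystander: screwdriver lying on the table; origin on the table under its middle.
Not all that is in view belongs to the job. There is more than one size of the collar; the job needs the middle-sized.

How it is judged:
By the outcome, as a careful person would: the job done as asked, in the order asked, and still so for the second after the job is handed in, while the arm keeps its last pose, push and grip.
It also fails if it takes over 48 s, if anything falls off the work surface, if the arm or the gripper's body presses on something with over 40 N, if the wrist force passes 120 N, or if a joint passes its speed limit or range.

## Working session

There is one attempt and no reset: what is moved stays moved. The work goes in short steps, Python scripts to look and compute and a shell command to move; the robot and the scene stay as the last step left them, time stands still between calls to the robot, and variables do not carry over. Pictures are saved under pics/ and viewed, at most 10 in all, crops included, and the job is handed in when it is done.

```bash
mkdir -p pics; cat > h.py <<'E'
import numpy as np, cv2
from workcell import bot
from scipy.spatial.transform import Rotation as Ro
def K(c):
    f=c["img"].shape[0]/2/np.tan(np.radians(c["fovy"])/2)
    return np.array([[f,0,c["cx"]],[0,f,c["cy"]],[0,0,1.]])
def shot(n):
    o=bot.get_obs(); c=bot.camera(n)
    if "mount" in c:
        T=np.eye(4); T[:3,:3]=Ro.from_euler('xyz',o["tcp_rot"],degrees=True).as_matrix(); T[:3,3]=o["ee_pos"]
        W=T@np.array(c["mount"]); c["R"]=W[:3,:3].T; c["t"]=-W[:3,:3].T@W[:3,3]
    return c
def ray(c,p):
    u=cv2.undistortPoints(np.array([[p]],float),K(c),np.array(c["dist"],float))[0,0]
    R=np.array(c["R"]); d=R.T@np.array([u[0],u[1],1]); return -R.T@np.array(c["t"]),d
def onz(c,p,z):
    o,d=ray(c,p); return (o+d*(z-o[2])/d[2]).round(4)
def proj(c,X):
    R=np.array(c["R"],float)
    return cv2.projectPoints(np.array(X,float).reshape(-1,1,3),cv2.Rodrigues(R)[0],np.array(c["t"],float),K(c),np.array(c["dist"],float))[0][:,0]
def save(c,n,crop=None,s=1):
    im=c["img"][:,:,::-1]
    if crop: im=im[crop[1]:crop[3],crop[0]:crop[2]]
    cv2.imwrite(f"pics/{n}.png",cv2.resize(im,None,fx=s,fy=s,interpolation=cv2.INTER_CUBIC))
E
python3 - <<'E'
from h import *
o=bot.get_obs(); print({k:np.round(v,3) for k,v in o.items()}, bot.nose_length)
z={"stand":0,"key_guide":.045,"spindle_top":.084,"flat":.064,"washer_top":.042,"collar":0,"collar_screw":.011,"spare_ring":0,"stone_grey":0,"stone_white":0,"stone_dark":0,"clay_pot":0,"screwdriver":0}
for n in("top","side"):
    c=shot(n); save(c,n+"0")
    print(n,-np.array(c["R"]).T@np.array(c["t"]))
    for k in z:
        print(k,[(round(d["score"],2),np.round(d["point"]).astype(int).tolist(),onz(c,d["point"],z[k])[:2].tolist()) for d in bot.landmark_of(k,c)[:4]])
E
```

```text
{'time': np.float64(0.0), 'q': array([73.91 ,  5.013, 10.034, 95.099,  0.   , 90.001]), 'qd': array([ 0.035, -0.074,  0.029, -0.064,  0.023,  0.027]), 'joint_efforts': array([-1.0000e-03, -5.2039e+01,  4.6481e+01,  1.6000e-02, -0.0000e+00,
        0.0000e+00]), 'ee_pos': array([0.152, 0.528, 0.239]), 'tcp_rot': array([-179.922,   -0.   ,  163.909]), 'wrist_force': array([0.076, 1.229, 0.613]), 'torque': array([ 0.006, -0.01 ,  0.003]), 'grasp_force': np.float64(0.0), 'opening': np.float64(0.085)} 0.008
top [0.42819772 0.01168351 1.11875703]
stand [(0.76, [226, 218], [0.5336, 0.1249])]
key_guide [(0.9, [224, 180], [0.6233, 0.1249])]
spindle_top [(0.55, [221, 216], [0.5309, 0.1279]), (0.21, [110, 219], [0.5261, 0.3879]), (0.19, [223, 218], [0.5251, 0.1232])]
flat [(0.51, [220, 211], [0.5433, 0.1311])]
washer_top [(0.6, [224, 221], [0.5211, 0.1248])]
collar [(0.98, [314, 250], [0.4478, -0.0984]), (0.58, [353, 233], [0.4904, -0.1996]), (0.5, [357, 259], [0.4234, -0.2079]), (0.34, [225, 184], [0.6218, 0.1268])]
collar_screw [(0.95, [317, 234], [0.4865, -0.1059]), (0.64, [355, 273], [0.388
[... 566 characters left out ...]
5488, 0.1174])]
flat [(0.53, [248, 204], [0.5329, 0.117])]
washer_top [(0.43, [246, 206], [0.5454, 0.1409])]
collar [(0.97, [278, 261], [0.4599, -0.0948]), (0.67, [318, 274], [0.4974, -0.2087]), (0.5, [297, 290], [0.4146, -0.2125])]
collar_screw [(0.82, [286, 249], [0.504, -0.0829]), (0.79, [321, 266], [0.5167, -0.2015]), (0.73, [292, 290], [0.3956, -0.2113])]
spare_ring [(0.48, [238, 272], [0.3502, -0.0546])]
stone_grey [(0.57, [351, 253], [0.6352, -0.2146])]
stone_white [(0.85, [403, 292], [0.598, -0.4032]), (0.6, [270, 198], [0.6862, 0.1831])]
stone_dark [(0.7, [368, 325], [0.448, -0.4035])]
clay_pot [(0.78, [204, 192], [0.5449, 0.3842])]
screwdriver [(0.67, [171, 210], [0.3881, 0.3567])]
```

```bash
python3 - <<'E'
import cv2,numpy as np
a=cv2.imread("pics/top0.png")[150:320,90:470]; b=cv2.imread("pics/side0.png")[170:340,150:430]
cv2.imwrite("pics/m.png",np.vstack([cv2.resize(a,(760,340)),cv2.resize(b,(428,260)) if 0 else cv2.copyMakeBorder(cv2.resize(b,(412,250)),0,0,0,348,cv2.BORDER_CONSTANT)]))
E
```

```text
(no output)
```

View pics/m.png

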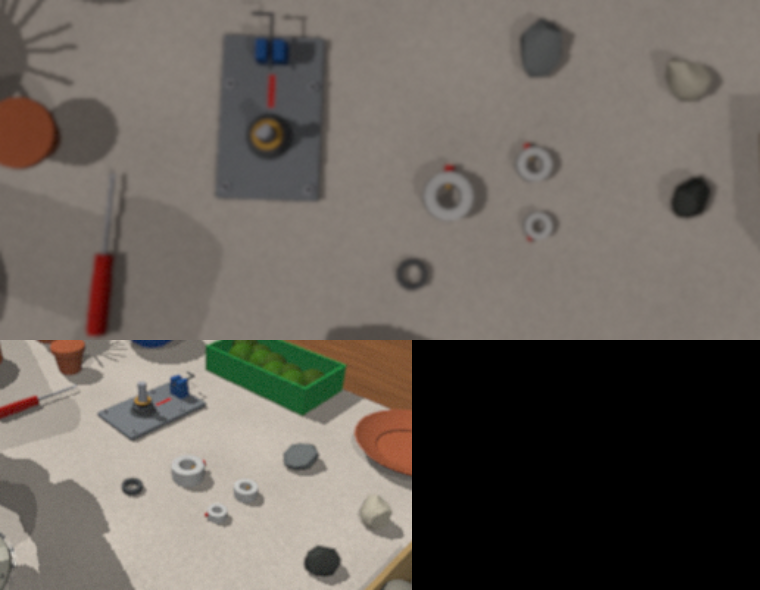

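The picture shows three collars: large at (450,193), middle at (535,162), and small at (538,226) in the 2x crop. The middle one is at about (0.49,-0.20), and the stand is at about (0.53,0.125). I'll move closer.

```bash
python3 -m inch '[[4,-4,1,0],[8,-8,2,0],[12,-12,2,0],[16,-16,2,0],[20,-20,2,0],[24,-24,2,0],[28,-28,2,0],[31,-32,2,0]]' 8.5; python3 -m inch '[[2,-3,0,0],[3,-6,0,0],[4,-8,0,0],[4,-8,0,0],[4,-8,0,0],[4,-8,0,0],[4,-8,0,0],[4,-8,0,0]]'
python3 - <<'E'
from h import *
c=shot("wrist"); o=bot.get_obs(); print(o["ee_pos"],o["tcp_rot"],o["q"]); print(np.round(c["mount"],3)); save(c,"w1")
z={"stand":0,"key_guide":.045,"spindle_top":.084,"flat":.064,"washer_top":.042}
for k in z: print(k,[(round(d["score"],2),np.round(d["point"]).astype(int).tolist(),onz(c,d["point"],z[k])[:2].tolist()) for d in bot.landmark_of(k,c)[:3]])
E
```

```text
time: 2.4
ee_pos: [0.4637, 0.2068, 0.2592]
tcp_rot: [180.0, 0.0, 163.9]
wrist_force: [0.5, -0.1, -0.6]
opening: 0.0851
grasp_force: 0.0
time: 3.4
ee_pos: [0.5023, 0.1288, 0.2593]
tcp_rot: [180.0, 0.0, 164.0]
wrist_force: [0.2, 0.4, 0.2]
opening: 0.0847
grasp_force: 0.0
[0.50229945 0.12873631 0.25929448] [-1.79999862e+02 -8.93838035e-04  1.63939090e+02] [1.43749634e+01 1.13265310e+00 8.30326939e+00 9.71714570e+01
 3.33611854e-04 3.04358739e+01]
[[ 0.    -0.956 -0.294  0.075]
 [ 1.     0.    -0.001 -0.   ]
 [ 0.001 -0.294  0.956 -0.135]
 [ 0.     0.     0.     1.   ]]
stand [(0.58, [286, 196], [0.5296, 0.1265])]
key_guide [(0.89, [302, 272], [0.6243, 0.1223]), (0.37, [120, 109], [0.3657, -0.0249])]
spindle_top []
flat [(0.71, [291, 215], [0.5372, 0.1307]), (0.2, [415, 49], [0.3994, 0.3017])]
washer_top [(0.7, [284, 208], [0.5323, 0.123])]
```

View pics/w1.png

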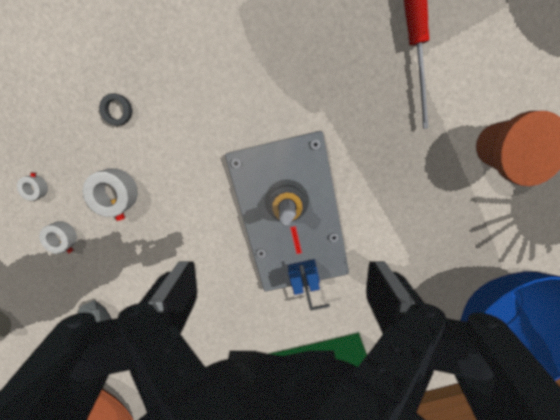

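Plate corners are near (226,155), (321,131), (348,272) and (267,290), with the spindle at (288,210). I'll enlarge this area.

```bash
python3 - <<'E'
from h import *
c=shot("wrist"); s=shot("side")
a=cv2.resize(c["img"][120:310,215:360,::-1],(435,570),interpolation=cv2.INTER_CUBIC)
b=cv2.resize(s["img"][180:230,220:280,::-1],(360,300),interpolation=cv2.INTER_CUBIC)
w=cv2.resize(c["img"][178:228,258:318,::-1],(324,270),interpolation=cv2.INTER_CUBIC)
m=np.zeros((570,795,3),np.uint8); m[:,:435]=a; m[:300,435:]=b; m[300:,435:759]=w
cv2.imwrite("pics/m2.png",m)
E
```

```text
(no output)
```

View pics/m2.png

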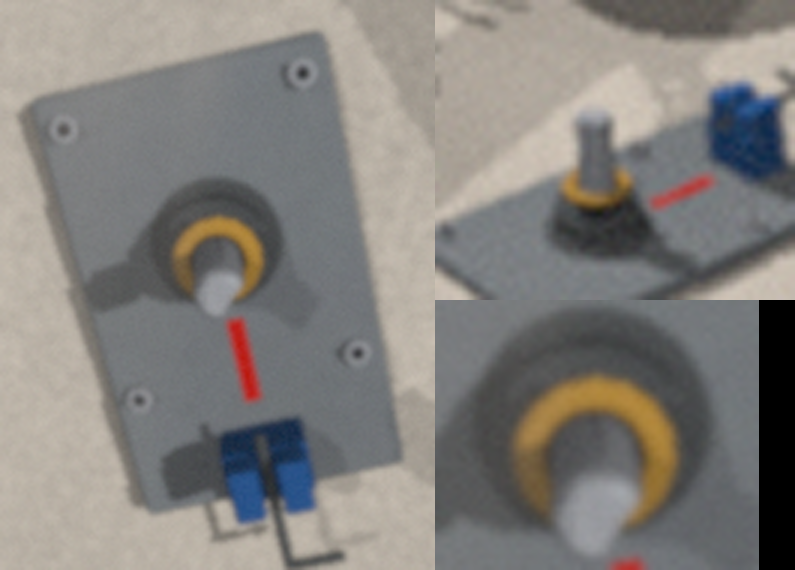

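The flat faces away from both cameras, roughly +x+y. I'll go over the spindle, lower, and turn the camera to that side.

```bash
python3 - <<'E'
from h import *
c=shot("wrist")
P=[onz(c,(215+u/3,120+v/3),.012)[:2] for u,v in((25,103),(322,35),(402,460),(155,510))]
print(P)
A=np.array([[-.08,-.065],[-.08,.065],[.13,.065],[.13,-.065]]);P=np.array(P)
M,_=cv2.estimateAffinePartial2D(A,P); print(M,np.degrees(np.arctan2(M[1,0],M[0,0])))
E
python3 -m inch '[[1,0,-2,-10],[2,-0.2,-4,-20],[2.9,-0.4,-6,-30],[2.9,-0.4,-8,-40],[2.9,-0.4,-10,-50],[2.9,-0.4,-11,-60],[2.9,-0.4,-11,-70],[2.9,-0.4,-11,-80]]'
python3 -m inch '[[0,0,0,-10],[0,0,0,-20],[0,0,0,-30],[0,0,0,-30],[0,0,0,-30],[0,0,0,-30],[0,0,0,-30],[0,0,0,-30]]'
python3 - <<'E'
from h import *
c=shot("wrist"); o=bot.get_obs(); print(o["ee_pos"],o["tcp_rot"],o["q"]);save(c,"w2")
z={"stand":0,"key_guide":.045,"spindle_top":.084,"flat":.064,"washer_top":.042}
for k in z: print(k,[(round(d["score"],2),np.round(d["point"]).astype(int).tolist(),onz(c,d["point"],z[k])[:2].tolist()) for d in bot.landmark_of(k,c)[:3]])
E
```

```text
[array([0.4507, 0.0651]), array([0.4585, 0.1943]), array([0.6638, 0.1843]), array([0.657 , 0.0607])]
[[ 0.97786888  0.04034422  0.53305328]
 [-0.04034422  0.97786888  0.12710861]] -2.362529012697953
time: 4.85
ee_pos: [0.5313, 0.1244, 0.1491]
tcp_rot: [-180.0, 0.0, 83.6]
wrist_force: [0.6, -0.2, -0.3]
opening: 0.085
grasp_force: 0.0
time: 5.85
ee_pos: [0.5314, 0.1245, 0.1493]
tcp_rot: [-180.0, 0.0, 53.9]
wrist_force: [-0.1, 0.2, -0.3]
opening: 0.0852
grasp_force: 0.0
[0.53141018 0.12443763 0.14927366] [1.79999078e+02 1.65424129e-03 5.39350209e+01] [ 1.31801038e+01  3.52218634e+00 -1.42040925e+00  8.50580556e+01
 -1.77831208e-03  1.39245083e+02]
stand [(0.88, [282, 195], [0.5338, 0.1259])]
key_guide [(0.59, [374, 149], [0.6225, 0.1226])]
spindle_top [(0.73, [281, 222], [0.5334, 0.1278])]
flat [(0.81, [282, 210], [0.5361, 0.1293]), (0.25, [421, 405], [0.5276, -0.1269])]
washer_top [(0.85, [279, 204], [0.5328, 0.1297])]
```

View pics/w2.png

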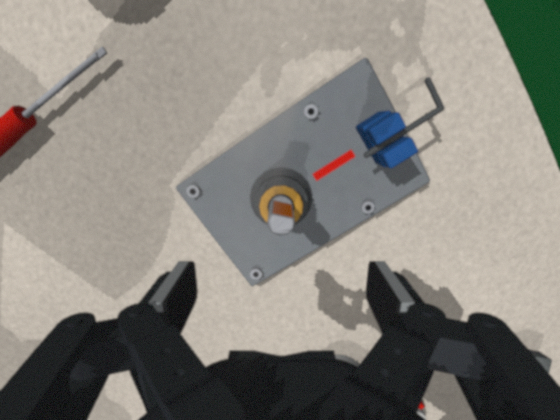

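The flat now shows as brown at (283,211), facing the camera at about 54°. I'll enlarge it to get the angle.

```bash
python3 - <<'E'
from h import *
c=shot("wrist"); im=c["img"]
A=cv2.resize(im[180:240,242:322,::-1],(800,600),interpolation=cv2.INTER_CUBIC); cv2.imwrite("pics/m3.png",A)
h=cv2.cvtColor(im,cv2.COLOR_RGB2HSV)
# red line direction
r=((h[...,0]<6)|(h[...,0]>174))&(h[...,1]>170)&(h[...,2]>120); r[:, :300]=0; r[:140]=0;r[190:]=0;r[:,365:]=0
ys,xs=np.nonzero(r); W=np.array([onz(c,(x,y),.0125)[:2] for x,y in zip(xs,ys)]); m=W.mean(0); v=np.linalg.svd(W-m)[2][0]; v*=np.sign(v[0])
print(len(xs),m,np.degrees(np.arctan2(v[1],v[0])))
P=np.array([onz(c,p,.012)[:2] for p in((178,187),(366,58),(430,182),(255,286))]);print(P)
B=np.array([[-.08,.065],[.13,.065],[.13,-.065],[-.08,-.065]])
for i in (B,):
  M,_=cv2.estimateAffinePartial2D(i,P); print(M,np.degrees(np.arctan2(M[1,0],M[0,0])))
E
```

```text
297 [0.59094074 0.12387912] -2.8969201899358223
[[0.4602 0.1931]
 [0.6638 0.1836]
 [0.6571 0.0558]
 [0.4543 0.0653]]
[[ 0.97190171  0.04613118  0.53455246]
 [-0.04613118  0.97190171  0.12560328]] -2.717496801802543
```

View pics/m3.png

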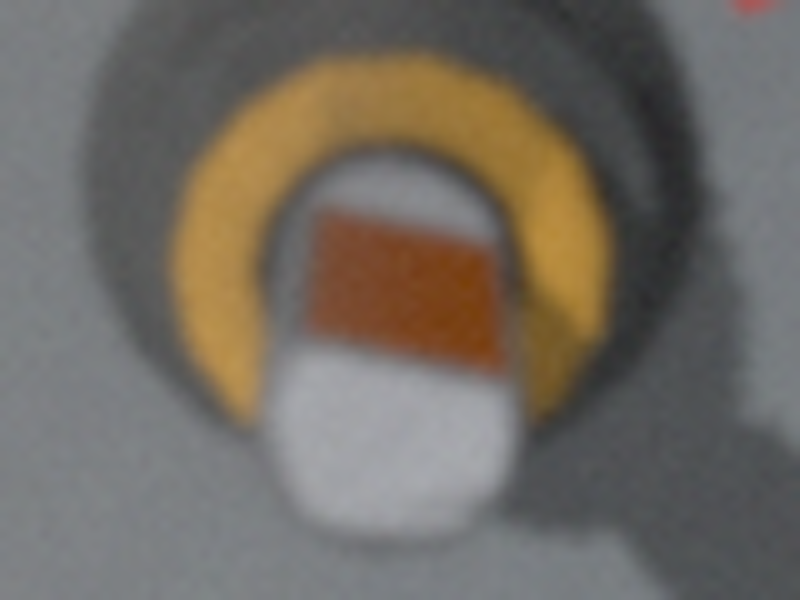

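```bash
python3 - <<'E'
from h import *
c=shot("wrist")
f=lambda x,y,z:onz(c,(242+x/10-.45,180+y/10-.45),z)[:2]
for a,b,z in(((305,332),(503,373),.084),((315,210),(497,243),.044)):
    p,q=f(*a,z),f(*b,z); d=q-p; print(p,q,np.linalg.norm(d),"normal",np.degrees(np.arctan2(d[0],-d[1])), np.degrees(np.arctan2(d[1],d[0]))+90)
    n=np.array([-d[1],d[0]])/np.linalg.norm(d); print("axis",(p+q)/2-n*.0055)
print("top centre", f(395,440,.084), "washer centre", f(391,270,.042))
E
```

```text
[0.5326 0.137 ] [0.5422 0.1262] 0.014449913494550793 normal 41.633539336570344 41.633539336570344
axis [0.53328925 0.127946  ]
[0.5312 0.1356] [0.5419 0.1242] 0.015634896865665625 normal 43.18580809097018 43.18580809097018
axis [0.53253974 0.12613598]
top centre [0.533  0.1266] washer centre [0.5329 0.1271]
```

Flat normal is about 42.5°, the axis about (0.533,0.127), and the stand's yaw about -2.7°. I'll square the fingers on the flat and descend.

```bash
python3 -m inch '[[0,0.1,0,10],[0,0.1,0,20],[0,0.1,0,30],[0,0.1,0,40],[0,0.1,-1,50],[0,0.1,-2,60],[0,0.1,-3,70],[0,0.1,-3,78.6]]' 5
python3 -m inch '[[0,0,-2,0],[0,0,-4,0],[0,0,-5.0,0],[0,0,-5.9,0],[0,0,-5.9,0],[0,0,-5.9,0],[0,0,-5.9,0],[0,0,-5.9,0]]'
python3 -m inch '[[0,0,0,0],[0,0,0,0],[0,0,0,0],[0,0,0,0],[0,0,0,0],[0,0,0,0],[0,0,0,0],[0,0,0,0]]' 0 30
```

```text
time: 7.25
ee_pos: [0.531, 0.1253, 0.1184]
tcp_rot: [-179.9, -0.0, 132.8]
wrist_force: [0.7, 0.4, 1.0]
opening: 0.0499
grasp_force: 0.0
time: 8.25
ee_pos: [0.5316, 0.1255, 0.0607]
tcp_rot: [180.0, 0.0, 132.5]
wrist_force: [0.6, 0.4, 1.1]
opening: 0.05
grasp_force: 0.0
time: 9.25
ee_pos: [0.5315, 0.1255, 0.0604]
tcp_rot: [180.0, 0.0, 132.5]
wrist_force: [0.3, 1.0, 3.6]
opening: 0.0148
grasp_force: 30.3
```

```bash
python3 -m inch '[[0,0.03,0,-9],[-0.02,0.07,0,-18],[-0.03,0.1,0,-27],[-0.04,0.13,0,-36],[-0.05,0.16,0,-45.2],[-0.05,0.16,0,-45.2],[-0.05,0.16,0,-45.2],[-0.05,0.16,0,-45.2]]'; python3 -m inch '[[0,0,0,0],[0,0,0,0],[0,0,0,0],[0,0,0,0],[0,0,2,0],[0,0,5,0],[0,0,8,0],[0,0,9,0]]' 5
python3 -m inch '[[0,0,0,10],[0,0,0,20],[0,0,0,30],[0,0,0,40],[0,0,0,40],[0,0,0,40],[0,0,0,40],[0,0,0,40]]' 8.5
```

```text
time: 10.25
ee_pos: [0.5307, 0.127, 0.0604]
tcp_rot: [-180.0, 0.0, 87.5]
wrist_force: [-2.2, -0.0, 4.7]
opening: 0.0149
grasp_force: 30.5
time: 11.25
ee_pos: [0.5316, 0.1272, 0.1521]
tcp_rot: [179.9, -0.0, 87.3]
wrist_force: [-0.1, -0.7, -0.1]
opening: 0.0502
grasp_force: 0.0
time: 12.25
ee_pos: [0.5309, 0.1271, 0.1503]
tcp_rot: [180.0, -0.0, 127.2]
wrist_force: [0.7, -1.1, 0.6]
opening: 0.0854
grasp_force: 0.0
```

I turned the wrong way for a check view of the flat, so I'll swing the camera round to the guide side.

```bash
python3 -m inch '[[0,0,0,-10.5],[0,0,0,-21],[0,0,0,-31.5],[0,0,0,-42],[0,0,0,-52.5],[0,0,0,-63],[0,0,0,-73.5],[0,0,0,-84]]'
python3 - <<'E'
from h import *
bot.camera("top")
c=shot("wrist"); print(bot.get_obs()["tcp_rot"])
for k,z in{"spindle_top":.084,"flat":.064,"key_guide":.045,"washer_top":.042}.items(): print(k,[(round(d["score"],2),np.round(d["point"]).astype(int).tolist(),onz(c,d["point"],z)[:2].tolist()) for d in bot.landmark_of(k,c)[:3]])
p=proj(c,[[.533,.127,.064]])[0].astype(int); x0,y0=p[0]-40,p[1]-30; print(x0,y0)
cv2.imwrite("pics/m4.png",cv2.resize(c["img"][y0:y0+60,x0:x0+80,::-1],(800,600),interpolation=cv2.INTER_CUBIC))
E
```

```text
time: 13.25
ee_pos: [0.5309, 0.1271, 0.1503]
tcp_rot: [180.0, -0.0, 42.9]
wrist_force: [-0.2, 0.6, 0.2]
opening: 0.0851
grasp_force: 0.0
[ 1.79999876e+02 -2.99641313e-03  4.31465167e+01]
spindle_top [(0.68, [282, 226], [0.5322, 0.1267])]
flat [(0.83, [289, 211], [0.5391, 0.1259])]
key_guide [(0.58, [364, 132], [0.6243, 0.1225]), (0.49, [450, 387], [0.5061, -0.1499])]
washer_top [(0.84, [279, 207], [0.5318, 0.13])]
242 185
```

View pics/m4.png

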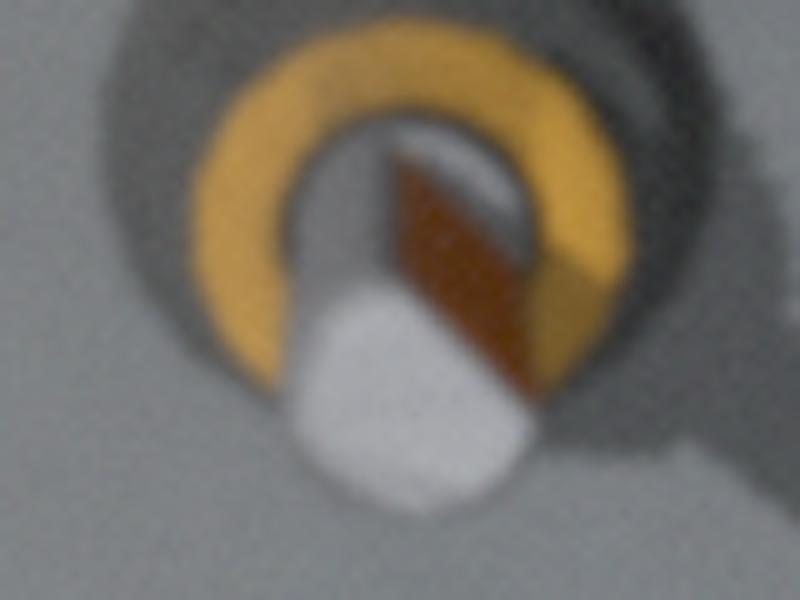

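```bash
python3 - <<'E'
from h import *
c=shot("wrist")
f=lambda x,y,z:onz(c,(242+x/10-.45,185+y/10-.45),z)[:2]
for a,b,z in(((395,280),(532,402),.084),((392,150),(525,272),.044)):
    p,q=f(*a,z),f(*b,z); d=q-p; print(np.linalg.norm(d),"normal",np.degrees(np.arctan2(d[1],d[0]))+90)
c2=bot.camera("top")
E
python3 -m inch '[[-0.5,-4,2,10.5],[-1,-8,4,21],[-1.5,-12,5,31.5],[-2,-16,5,42],[-2.5,-20,5,52.5],[-3,-24,5,63],[-3.5,-28,5,73.5],[-4.1,-32.7,5,84]]'
python3 -m inch '[[0,0,0,10.5],[0,0,0,21],[0,0,0,31.5],[0,0,0,42],[0,0,0,52.5],[0,0,0,63],[0,0,0,73.5],[0,0,0,80]]'
python3 - <<'E'
from h import *
bot.camera("top")
c=shot("wrist"); o=bot.get_obs();print(o["ee_pos"],o["tcp_rot"],o["q"])
for k,z in{"collar":0,"collar_screw":.011}.items(): print(k,[(round(d["score"],2),np.round(d["point"]).astype(int).tolist(),onz(c,d["point"],z)[:2].tolist()) for d in bot.landmark_of(k,c)[:4]])
save(c,"w5")
E
```

```text
0.013600367642089667 normal 0.42128490416854447
0.01580000000000001 normal 0.0
time: 14.65
ee_pos: [0.4897, -0.2011, 0.2004]
tcp_rot: [180.0, 0.0, 127.8]
wrist_force: [0.7, -0.4, 0.4]
opening: 0.0849
grasp_force: 0.0
time: 15.65
ee_pos: [0.4899, -0.2, 0.2003]
tcp_rot: [-180.0, 0.0, -152.3]
wrist_force: [0.3, 0.2, -0.2]
opening: 0.0849
grasp_force: 0.0
[ 0.48991695 -0.19996483  0.20030098] [-1.79997900e+02  2.07783339e-03 -1.52554610e+02] [-2.22034682e+01  1.46604043e+00  2.07794552e+00  9.06089597e+01
  2.24062767e-04 -4.96488581e+01]
collar [(0.9, [374, 202], [0.455, -0.0951]), (0.8, [303, 122], [0.4143, -0.2131]), (0.63, [277, 184], [0.4889, -0.2065])]
collar_screw [(0.98, [325, 116], [0.3981, -0.1966]), (0.9, [356, 233], [0.4952, -0.0976]), (0.57, [272, 212], [0.5194, -0.197]), (0.52, [216, 281], [0.6322, -0.2173])]
```

View pics/w5.png

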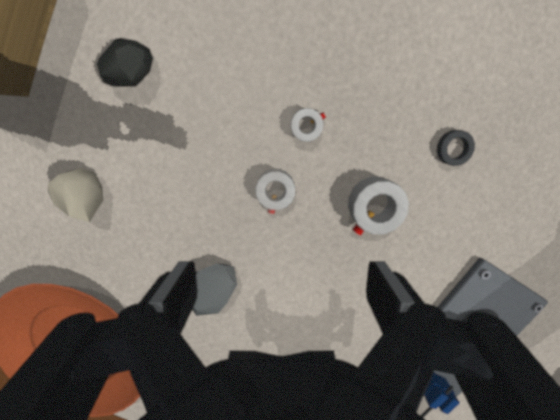

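The middle collar is at (275,190) with its red screw at (271,211). I'll refine both.

```bash
cat > ring.py <<'E'
from h import *
bot.camera("top")
c=shot("wrist"); o=bot.get_obs();print(o["ee_pos"],o["tcp_rot"])
import sys
g=proj(c,[[float(sys.argv[1]),float(sys.argv[2]),.022]])[0]
im=cv2.cvtColor(c["img"],cv2.COLOR_RGB2HSV).astype(int)
yy,xx=np.mgrid[:420,:560]; near=np.hypot(xx-g[0],yy-g[1])<float(sys.argv[3])
red=near&((im[...,0]<8)|(im[...,0]>172))&(im[...,1]>120)
m=(near&(im[...,1]<16)&(im[...,2]>135)).astype(np.uint8)
n,l,st,ce=cv2.connectedComponentsWithStats(m); k=1+np.argmax(st[1:,4]); cn=max(cv2.findContours((l==k).astype(np.uint8),0,1)[0],key=len)
h=cv2.convexHull(cn); (e,ax,an)=cv2.fitEllipse(h); ctr=onz(c,e,.022)
W=np.array([onz(c,p[0],.022)[:2] for p in h]); print("ring px",e,ax,"world",ctr,"diam",2*np.linalg.norm(W-ctr[:2],axis=1).mean())
ys,xs=np.nonzero(red); s=onz(c,(xs.mean(),ys.mean()),.014); d=s-ctr; print("red",len(xs),xs.mean(),ys.mean(),s,"dist",np.hypot(*d[:2]),"dir",np.degrees(np.arctan2(d[1],d[0])))
for k,z in{"collar":0,"collar_screw":.011}.items(): print(k,[(round(d["score"],2),np.round(d["point"]).astype(int).tolist(),onz(c,d["point"],z)[:2].tolist()) for d in bot.landmark_of(k,c)[:4]])
V=c["img"][:,:,::-1].copy(); cv2.drawContours(V,[h],-1,(0,255,0),1); V[red]=(255,0,255)
x0,y0=int(g[0])-50,int(g[1])-38; cv2.imwrite(f"pics/{sys.argv[4]}.png",cv2.resize(V[max(y0,0):y0+75,x0:x0+100],None,fx=6,fy=6))
E
python3 ring.py .489 -.2 36 r1
```

```text
[ 0.48990488 -0.19993172  0.2003025 ] [-1.79999196e+02  8.93546748e-04 -1.52782936e+02]
ring px (275.21759033203125, 190.3275604248047) (38.18682098388672, 39.7220573425293) world [ 0.492  -0.2067  0.022 ] diam 0.04297211146488508
red 7 271.7142857142857 211.42857142857142 [ 0.5176 -0.1984  0.014 ] dist 0.02691189328159574 dir 17.963666318363128
collar [(0.8, [304, 123], [0.4149, -0.2103]), (0.69, [276, 187], [0.4927, -0.2063]), (0.64, [367, 202], [0.46, -0.1015])]
collar_screw [(0.88, [269, 212], [0.521, -0.2002]), (0.77, [320, 116], [0.4007, -0.2001])]
```

```bash
python3 -m inch '[[0.2,-0.6,-3,-9],[0.2,-0.7,-6,-9],[0.2,-0.7,-9,-9],[0.2,-0.7,-10,-9],[0.2,-0.7,-10,-9],[0.2,-0.7,-10,-9],[0.2,-0.7,-10,-9],[0.2,-0.7,-10,-9]]'; python3 ring.py .492 -.2067 62 r2
```

```text
time: 17.05
ee_pos: [0.4922, -0.207, 0.1009]
tcp_rot: [-180.0, 0.0, -161.7]
wrist_force: [0.4, -0.5, -0.5]
opening: 0.0849
grasp_force: 0.0
[ 0.49203406 -0.20700549  0.10059498] [-1.79981641e+02  1.82005811e-02 -1.61690402e+02]
ring px (282.45367431640625, 221.5299835205078) (52.47983169555664, 55.83787155151367) world [ 0.4918 -0.2065  0.022 ] diam 0.042682402196306514
red 24 281.6666666666667 250.04166666666666 [ 0.5183 -0.1984  0.014 ] dist 0.02771028689855084 dir 16.99631612865932
collar [(0.96, [283, 214], [0.4926, -0.2057]), (0.74, [309, 124], [0.4174, -0.2099]), (0.58, [419, 212], [0.4545, -0.0967])]
collar_screw [(0.82, [282, 249], [0.5186, -0.1982]), (0.64, [58, 89], [0.4496, -0.3952]), (0.58, [401, 258], [0.4951, -0.0994]), (0.57, [336, 105], [0.3987, -0.197])]
```

View pics/r2.png

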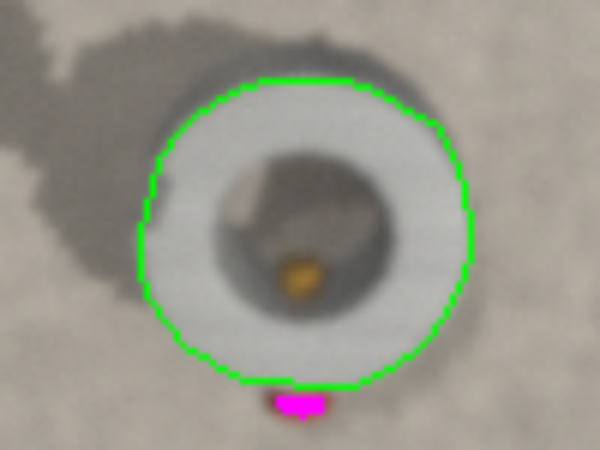

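Confirmed: it is the middle collar (43 mm), with the screw at about 17° and the TCP centred over it. I'll grasp it now.

```bash
python3 -m inch '[[0,0,-2,-1],[0,0,-4,-1],[0,0,-6,-1],[0,0,-7.5,-1],[0,0,-8.5,-1],[0,0,-9,-1],[0,0,-9,-1],[0,0,-9,-1]]' 6.5
python3 -m inch '[[0,0,0,0],[0,0,0,0],[0,0,0,0],[0,0,0,0],[0,0,0,0],[0,0,0,0],[0,0,0,0],[0,0,0,0]]' 0 70
```

```text
time: 18.25
ee_pos: [0.4922, -0.2071, 0.0109]
tcp_rot: [-180.0, 0.0, -162.7]
wrist_force: [-0.7, -0.2, -0.8]
opening: 0.065
grasp_force: 0.0
time: 19.25
ee_pos: [0.4923, -0.2071, 0.0114]
tcp_rot: [-180.0, 0.1, -162.7]
wrist_force: [-1.3, -0.4, 6.9]
opening: 0.0416
grasp_force: 70.1
```

```bash
python3 -m inch '[[0,0,4,0],[0,1,8,0],[0.5,5,12,-4],[1,9,12,-8],[2,14,12,-12],[2.5,19,12,-16],[3,24,12,-19],[3.5,28,12,-19]]'
python3 -m inch '[[0.3,3,0,0],[0.57,5.4,0,0],[0.57,5.4,0,0],[0.57,5.4,0,0],[0.57,5.4,0,0],[0.57,5.4,0,0],[0.57,5.4,0,0],[0.57,5.4,0,0]]'
python3 - <<'E'
from h import *
c=shot("wrist"); s=shot("side"); o=bot.get_obs(); print(o["ee_pos"],o["tcp_rot"])
a=cv2.resize(c["img"][170:290,200:360,::-1],(800,600),interpolation=cv2.INTER_CUBIC); cv2.imwrite("pics/m6.png",a)
for k,z in{"collar":.12,"collar_screw":.131,"spindle_top":.084}.items(): print(k,[(round(d["score"],2),np.round(d["point"]).astype(int).tolist(),onz(c,d["point"],z)[:2].tolist()) for d in bot.landmark_of(k,c)[:2]])
E
```

```text
time: 20.25
ee_pos: [0.5269, 0.075, 0.1305]
tcp_rot: [180.0, 0.0, 178.3]
wrist_force: [1.2, -0.1, -0.9]
opening: 0.042
grasp_force: 71.2
time: 21.25
ee_pos: [0.5326, 0.1269, 0.1303]
tcp_rot: [180.0, 0.0, 178.3]
wrist_force: [0.5, 1.1, -1.1]
opening: 0.0415
grasp_force: 71.2
[0.53262662 0.12699999 0.13031147] [-1.79999602e+02  2.25567222e-03  1.78307413e+02]
collar [(0.7, [32, 131], [0.4572, 0.004]), (0.56, [282, 265], [0.5336, 0.1271])]
collar_screw [(0.87, [280, 320], [0.5613, 0.125]), (0.83, [29, 172], [0.476, 0.0068])]
spindle_top [(0.76, [282, 239], [0.5336, 0.1268])]
```

View pics/m6.png

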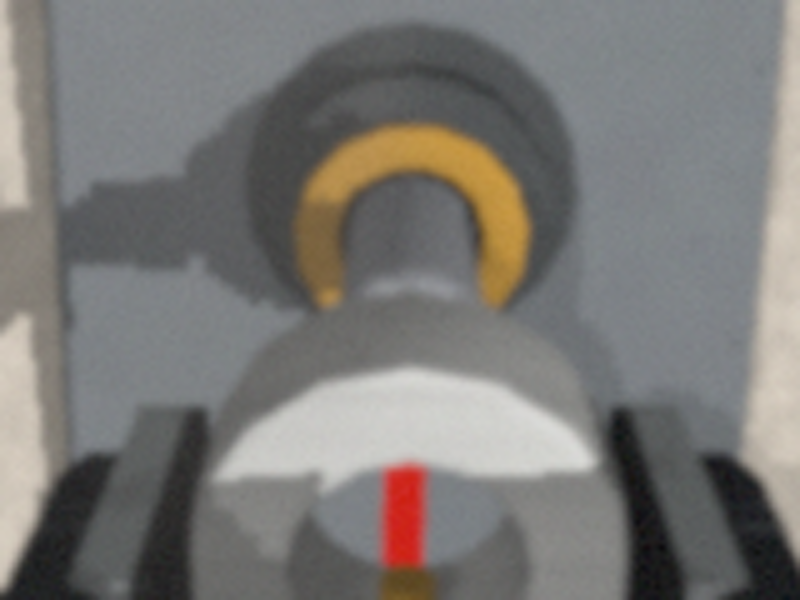

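Collar bore (column ~282) and spindle (column ~282) line up, and the screw sits over the red line. I'll lower gently.

```bash
python3 -m inch '[[0,0,-1.5,0],[0,0,-3,0],[0,0,-3.4,0],[0,0,-3.7,0],[0,0,-4,0],[0,0,-4.3,0],[0,0,-4.3,0],[0,0,-4.3,0]]'
```

```text
time: 22.5
ee_pos: [0.5327, 0.1271, 0.0874]
tcp_rot: [180.0, 0.0, 178.3]
wrist_force: [-0.5, 0.0, -1.3]
opening: 0.0413
grasp_force: 71.2
```

```bash
python3 -m inch '[[0,0,-0.3,0],[0,0,-0.6,0],[0,0,-0.9,0],[0,0,-1.2,0],[0,0,-1.5,0],[0,0,-1.8,0],[0,0,-1.8,0],[0,0,-1.8,0]]'
```

```text
time: 23.5
ee_pos: [0.5326, 0.1271, 0.0693]
tcp_rot: [180.0, 0.0, 178.3]
wrist_force: [-0.1, -0.2, 0.0]
opening: 0.0417
grasp_force: 71.2
```

```bash
python3 -m inch '[[0,0,-0.5,0],[0,0,-1,0],[0,0,-1.4,0],[0,0,-1.7,0],[0,0,-2.0,0],[0,0,-2.2,0],[0,0,-2.2,0],[0,0,-2.2,0]]'
```

```text
time: 24.5
ee_pos: [0.5326, 0.127, 0.0475]
tcp_rot: [-180.0, 0.0, 178.3]
wrist_force: [-3.5, -1.6, 3.8]
opening: 0.0421
grasp_force: 71.7
```

```bash
python3 -m inch '[[0,0,-0.1,0],[0,0,-0.2,0],[0,0,-0.3,0],[0,0,-0.3,0],[0,0,-0.3,0],[0,0,-0.3,0],[0,0,-0.3,0],[0,0,-0.3,0]]' - 90; python3 -m inch '[[0,0,-0.1,0],[0,0,-0.2,0],[0,0,-0.2,0],[0,0,-0.2,0],[0,0,-0.2,0],[0,0,-0.2,0],[0,0,-0.2,0],[0,0,-0.2,0]]'
```

```text
time: 25.5
ee_pos: [0.533, 0.1271, 0.0462]
tcp_rot: [180.0, 0.1, 178.3]
wrist_force: [-8.1, -1.9, 17.4]
opening: 0.0412
grasp_force: 91.0
time: 26.5
ee_pos: [0.5336, 0.1272, 0.0452]
tcp_rot: [180.0, 0.2, 178.3]
wrist_force: [-7.9, -1.4, 22.7]
opening: 0.041
grasp_force: 92.5
```

```bash
python3 -m inch '[[-0.03,0,0,0],[-0.06,0,0,0],[-0.06,0,-0.05,0],[-0.06,0,-0.1,0],[-0.06,0,-0.1,0],[-0.06,0,-0.1,0],[-0.06,0,-0.1,0],[-0.06,0,-0.1,0]]'
python3 - <<'E'
from h import *
s=shot("side"); c=shot("wrist"); o=bot.get_obs(); print(o["ee_pos"],o["tcp_rot"],o["wrist_force"],o["torque"])
m=np.zeros((600,800,3),np.uint8)
m[:,:400]=cv2.resize(s["img"][175:235,225:265,::-1],(400,600),interpolation=cv2.INTER_CUBIC)
m[:,400:]=cv2.resize(c["img"][190:340,230:330,::-1],(400,600),interpolation=cv2.INTER_CUBIC)
cv2.imwrite("pics/m7.png",m)
for k,z in{"collar":.034,"washer_top":.034,"collar_screw":.045}.items():
  for n,q in(("side",s),("wrist",c)): print(n,k,[(round(d["score"],2),np.round(d["point"]).astype(int).tolist(),onz(q,d["point"],z)[:2].tolist()) for d in bot.landmark_of(k,q)[:2]])
E
```

```text
time: 27.5
ee_pos: [0.5336, 0.1272, 0.0452]
tcp_rot: [180.0, 0.3, 178.3]
wrist_force: [-8.4, -2.6, 28.9]
opening: 0.0409
grasp_force: 93.0
[0.53366212 0.12722887 0.04518346] [179.94839026   0.3021199  178.30524021] [-7.64754491 -3.6179835  30.37038558] [-0.78666247  1.68462682  0.03895431]
side collar [(0.89, [278, 260], [0.4331, -0.1227]), (0.71, [298, 291], [0.3859, -0.2413])]
wrist collar [(0.63, [279, 263], [0.5339, 0.1259])]
side washer_top []
wrist washer_top []
side collar_screw [(0.73, [286, 251], [0.465, -0.1203]), (0.55, [253, 207], [0.5548, 0.1203])]
wrist collar_screw []
```

View pics/m7.png

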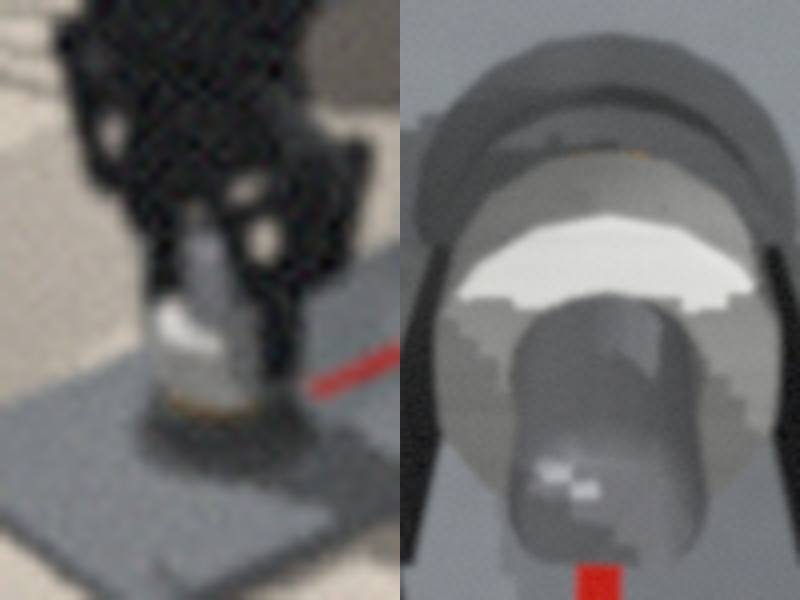

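Pushing harder no longer moves the tool (z stays at 45.2 mm while the force rises from 23 to 30 N). The brass sliver under the collar is thin and even, so the washer is at its stop, and I'm handing in.

```bash
python3 -c "
from workcell import bot
print(bot.job_done())"
```

```text
the job is handed in; nothing more can be done
None
```

I turned the spindle's flat to the guide (within about 3° by the camera), slid on the middle collar with its screw over the flat, and handed in at about 28 s with the gripper still pressing it at about 30 N on the fully squashed washer.

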